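Reset a tripped bench supply through its blind reset slot

TASK

The blue-topped bench supply has tripped. Draw the orange-handled reset key out of its black holster by the bare shaft, lay it down on the green mat, and take it again by the handle; then feel along the recessed face under the supply's hood with the key's tip for the hidden reset slot and push the key in until the plunger is fully home. Finally lay the key flat on the green mat again, leaving the other things on the mat where they are.

Things in the scene. Friction and masses are not known exactly. Their poses are not given: they have to be found in the camera images.
- key_handle (a point): Loose reset key, 195 mm long, 0.14 kg: orange square handle 80 x 30 x 30 mm, steel shaft 10 mm thick and 115 mm long from the middle of one end, round tip. This point: the handle's centre; x along the shaft to the tip (handle ends 40 mm ahead, tip 155 mm). It lies on a flat of its handle, shaft level, axis 15 mm up. At the start the handle is in the holster, only the shaft sticks out.
- key_balance (a point): The key's balance point, on its axis, 27 mm ahead of the handle's centre; axes as the handle's.
- holster: Fixed black holster on the table, left or right of the mat: a tunnel 98 x 54 mm, 44 mm tall, no floor, one end open. Origin: on the table, under the handle's centre at the start; x points out of the open end, 43 mm ahead. Inside 38 mm wide and high, so 4 mm of play at each side of the handle, 8 mm above. The shaft sticks out about 112 mm; the key is free once drawn 90 mm straight along x.
- mat: Fixed green cutting mat, 260 mm (x) by 420 mm (y), 3 mm thick. Origin: the centre of its underside. Its middle, about 110 mm to either side of the centre in y, is clear.
- psu: Fixed bench supply with a blue top, 215 (x) x 240 (y) mm, 140 mm tall, at the mat's far edge. Its front, towards the robot, has a recess 112 mm wide whose bottom is the black face. Cheeks at both sides and a hood (underside 120 mm above the table) reach 45 mm out from that face. Origin: on the table below the middle of the face; x points into the face, y along it.
- psu_face (a point): Middle of the recessed face, 65 mm above the table; flat, upright, facing the robot. x points into the face, y along it, z up. One upright slot 16 mm wide and 26 mm tall, centred at this height, is hidden somewhere within 30 mm to either side along y; the rest of the face is plain. The slot runs straight in along x; at its bottom, 8 mm behind the face, is the reset plunger.
- reset (a joint): Travel of the reset plunger into the slot, m: 0 tripped, 0.012 fully home (then 20 mm behind the face). It takes about 3 to 5 N and stays where it is pushed. A green tab on the supply's top rises with it, 1.5 mm per mm, from flush (tripped) to 18 mm (reset).
- sensor: Bystander: loose blue sensor box, 55 x 45 x 22 mm, on the mat. Origin: centre of its underside.
- board: Bystander: loose black circuit board with two header strips, 55 x 45 x 10 mm, on the mat. Origin: centre of its underside.
- knife: Bystander: loose red snap-blade knife, 155 x 22 x 14 mm, along its x axis, on the mat. Origin: its underside, about the middle.
- cutters: Bystander: loose side cutters with black handles, 145 x 56 x 12 mm, along their x axis, on the mat. Origin: their underside, about the middle.

How it is judged:
By the outcome, as a careful person would: the job done as asked, in the order asked, and still so for the second after the job is handed in, with the robot touching nothing.
It also fails if it takes over 64 s, if anything falls off the work surface, if the arm or the gripper's body presses on something with over 40 N, if the wrist force passes 120 N, or if a joint passes its speed limit or range.

ROBOT

A 6-joint arm with a two-finger parallel gripper is mounted at the origin on the work surface. World frame = base frame: x ahead of the robot, y to its left, z up, the work surface at z = 0. Lengths are in mm, angles in rad, forces in N, time in s.
With the tool pointing down it reaches from about 350 to 775 mm from the base axis. Payload 7.3 kg.
Tool frame: the origin (TCP) lies between the finger pads; the fingertips stand 14 mm ahead of it and the grasp point (between the pads) lies 5 mm behind it; z points along the fingers, y is the line along which they close (so a half turn about z gives the same grasp; the last joint's range is limited). The gripper opens to 92 mm and grips with 3 to 60 N. Pads are 19 mm wide; open, the fingers measure 130 mm over their backs; the gripper's body (75 mm by 190 mm) begins 47 mm behind the grasp point.
Start: joints at [-1.286, 0.342, 1.524, -0, 1.275, -0.146], TCP at [219.262, -477.04, 240.741] pointing down, gripper open.
Joint ranges: [-2.53, 2.53], [-0.77, 2.02], [0.04, 2.7], [-1, 4.14], [0.28, 2.66], [-3.11, 3.11]. Speed limits (rad/s): [2.57, 2.57, 3.14, 3.14, 3.14, 3.14].

INTERFACE

Orientations are given as [roll, pitch, yaw] about the fixed x, y, z axes, in that order (R = Rz(yaw) Ry(pitch) Rx(roll)).
In Python, from plant import get_obs, cams, close_job gives the robot as it stands. The module is installed in compiled form; this text tells all that it offers.
- The arm moves only by the shell command python3 -m creep 'ROWS'. ROWS is JSON, a list of rows, each an object of numbers: "hand": the opening, from 0 (shut) to 1 (fully open); "tx", "ty", "tz": the shift along the tool's x, y, z in m; "spin": the turn about the tool's z in degrees. In form: [{"hand": .., "tx": .., "ty": .., "tz": .., "spin": ..}, ...]. A call has 1 to 5 rows; each row shifts and turns the commanded pose from where the row before left it, along the tool's axes as they then stand; what a row does not reach is not made up. A row lasts 1/8 s, in which the tool goes at most 62.5 mm and 10.7 degrees, less where a joint would pass 70% of its speed; a pose out of reach is approached as far as the arm can. A call is refused whole if a number of a shift passes 0.0625 or a number of a turn 10.7, either way. A call with a gripper value outside its range is refused whole. The fingers move at their own pace and stop on an object; the grip force is fixed at half the most. Time passes only in rows, so rows that do not move let the fingers close. It gives the time, the measured TCP pose, the force, the opening and the grip force at its end, in the units of the state.
- get_obs(): the state, without advancing time (a new reading comes with each control period).
- cams.capture(name): name is "side" or "top"; returns a dict with "color" (420x560x3 uint8, red, green, blue), "K" (3x3 intrinsics, pixels), "k1" (the pictures are not rectified: a ray, as slopes to the right and down, at radius r is drawn at 1 + k1 r^2 times it, then the intrinsics apply), "R" (3x3) and "t" (3): a world point X has camera coordinates R X + t. Camera axes: x right, y down, z forward; pixel columns grow to the right and rows downward; lengths in mm; the calibration is good to about 2 mm. A picture is of the moment at which its call begins. There is no depth.
- close_job(): hands the job in; it is judged then, once.
The state is a dict: "time": time; "joint_positions": joint angles; "dq": joint speeds; "tau": joint torques, N m; "tool_pos": TCP position; "tcp_rot": TCP orientation; "contact_force": force on the tool from outside, world axes, zero at the start; "moment": the same for the moment, N m; "grip_width": finger opening in mm; "finger_force": force on a finger pad.
Only numpy, scipy, OpenCV 4.12 (cv2) and the standard library are available. Lean on these libraries where they do the work, as an engineer would, in place of code of your own. Each camera call takes 0.05 s, during which the arm holds its last target. There are 200 camera calls.

## Working session

There is one attempt and no reset: what is moved stays moved. The work goes in short steps, Python scripts to look and compute and a shell command to move; the robot and the scene stay as the last step left them, time stands still between calls to the robot, and variables do not carry over. Pictures are saved under pics/ and viewed, at most 10 in all, crops included, and the job is handed in when it is done.

```bash
mkdir -p pics
python3 - <<'E'
from plant import get_obs, cams
import cv2,numpy as np
o=get_obs();print({k:np.round(v,3).tolist() for k,v in o.items()})
for n in("side","top"):
    c=cams.capture(n);cv2.imwrite(f"pics/{n}0.png",c["color"][:,:,::-1]);print(n,c["K"].tolist(),c["k1"],np.round(c["R"],4).tolist(),np.round(c["t"],1).tolist())
E
```

```text
{'time': 0.0, 'joint_positions': [-1.286, 0.343, 1.525, 0.0, 1.275, -0.146], 'dq': [0.001, 0.001, 0.001, 0.001, -0.001, 0.0], 'tau': [-0.003, -43.125, -24.423, 0.072, 0.056, -0.0], 'tool_pos': [219.144, -476.633, 240.037], 'tcp_rot': [-3.14, -0.0, 0.431], 'contact_force': [0.355, 0.154, 0.094], 'moment': [-0.006, 0.023, -0.014], 'finger_force': 0.0, 'grip_width': 91.417}
side [[430.0427258326575, 0.0, 276.476876124193], [0.0, 430.0427258326575, 205.59022381722764], [0.0, 0.0, 1.0]] -0.05314195204300866 [[-0.9137, -0.4056, 0.0254], [-0.244, 0.4976, -0.8324], [0.3249, -0.7667, -0.5536]] [489.3, 178.9, 668.8]
top [[433.94745833706577, 0.0, 276.06314770755927], [0.0, 433.94745833706577, 222.4697141588296], [0.0, 0.0, 1.0]] -0.0893661854636691 [[0.0264, -0.9994, 0.0217], [-0.9958, -0.0282, -0.0865], [0.0871, -0.0194, -0.996]] [-25.4, 526.0, 1119.1]
```

View pics/top0.png

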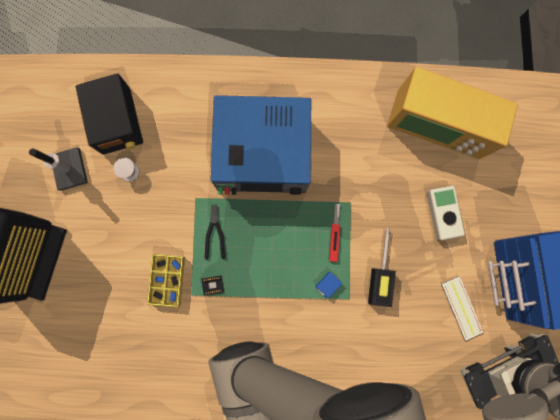

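View pics/side0.png

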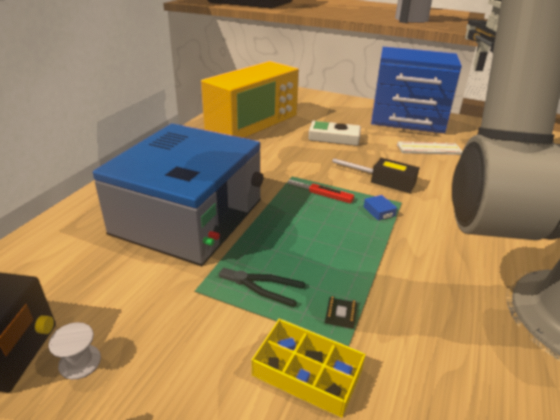

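The top view shows the holster at (382,287) with the shaft running up to about (388,228). The mat spans about (193–351, 199–298) and the supply's blue top about (212–311, 97–187). Cutters and knife lie left and right on the mat, with the middle clear. The side view shows the shaft from (377,170) to its tip at (334,162).

```bash
cat > h.py <<'E'
import cv2,numpy as np
from plant import get_obs,cams
def ray(c,uv):
    p=cv2.undistortPoints(np.array([[uv]],float),c["K"],np.array([c["k1"],0,0,0.]))[0,0]
    R=np.array(c["R"]);o=-R.T@np.array(c["t"]);return o,R.T@np.array([*p,1])
def plane(c,uv,z):
    o,d=ray(c,uv);return o+d*(z-o[2])/d[2]
def tri(c1,u1,c2,u2):
    o1,d1=ray(c1,u1);o2,d2=ray(c2,u2)
    s=np.linalg.lstsq(np.c_[d1,-d2],o2-o1,rcond=None)[0]
    a,b=o1+d1*s[0],o2+d2*s[1];return (a+b)/2,np.linalg.norm(a-b)
def proj(c,X):
    return cv2.projectPoints(np.array([X],float),cv2.Rodrigues(np.array(c["R"]))[0],np.array(c["t"],float),c["K"],np.array([c["k1"],0,0,0.]))[0][0,0]
def hsv(c):return cv2.cvtColor(c["color"],cv2.COLOR_RGB2HSV)
def big(m):
    cs=cv2.findContours(m.astype(np.uint8),0,2)[0];return max(cs,key=cv2.contourArea)
E
python3 - <<'E'
from h import *
t,s=cams.capture("top"),cams.capture("side")
H=hsv(t);h,S,V=H[...,0],H[...,1],H[...,2]
g=big((h>60)&(h<95)&(S>90)&(V<160)); r=cv2.boxPoints(cv2.minAreaRect(g))
P=np.array([plane(t,p,3) for p in r]);print("mat",P.round(1).tolist(),P.mean(0).round(1))
b=(h>100)&(h<125)&(S>120)&(V>70);b[:,400:]=0;b[240:]=0
r=cv2.boxPoints(cv2.minAreaRect(big(b)));print(r.tolist())
P=np.array([plane(t,p,140) for p in r]);print("psu top",P.round(1).tolist(),P.mean(0).round(1),np.linalg.norm(np.diff(P,axis=0),axis=1))
a=cv2.resize(t["color"][215:315,350:430],None,fx=5,fy=5,interpolation=2)
b=cv2.resize(s["color"][145:200,325:430],None,fx=3.7,fy=3.7,interpolation=2)
im=np.zeros((500,800,3),np.uint8);im[:500,:400]=a;im[:b.shape[0],405:405+b.shape[1]]=b
cv2.imwrite("pics/crop1.png",im[...,::-1])
E
```

```text
mat [[617.0, 147.6, 3.0], [617.2, 139.5, 3.0], [606.3, 139.1, 3.0], [606.1, 147.2, 3.0]] [611.7 143.3   3. ]
[[211.99996948242188, 97.00000762939453], [308.9999694824219, 97.00000762939453], [308.9999694824219, 183.0], [211.99996948242188, 183.0]]
psu top [[818.8, 155.6, 140.0], [826.6, -81.1, 140.0], [613.0, -84.8, 140.0], [606.2, 146.2, 140.0]] [716.1  34.  140. ] [236.86453323 213.60252434 231.10152656]
```

View pics/crop1.png

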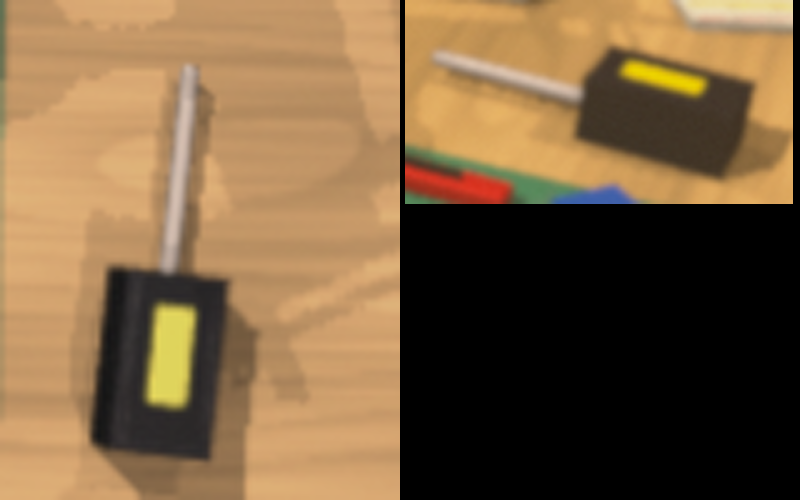

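The crop shows the shaft from the holster mouth at top pixel (383.4,268.6) to the tip at (387.6,227.8). In the side view it runs from (371.9,170.9) to (332.3,159.8).

Run:
```python
from h import *
t,s=cams.capture("top"),cams.capture("side")
tip=tri(t,(387.6,227.8),s,(332.3,159.8));root=tri(t,(383.4,268.6),s,(371.9,170.9));print(tip,root)
a,b=plane(t,(387.6,227.8),15),plane(t,(383.4,268.6),15);print(a.round(1),b.round(1),np.linalg.norm(a-b),np.degrees(np.arctan2(*(a-b)[1::-1])))
lab=plane(t,(350+171/5,215+356/5),44);print("label",lab)
c=[plane(t,(350+x/5,215+y/5),44) for x,y in((228,282),(208,458))];d=c[0]-c[1];print(np.array(c).round(1),np.linalg.norm(d),np.degrees(np.arctan2(d[1],d[0])))
H=hsv(t);h,S,V=H[...,0],H[...,1],H[...,2]
print(H[247,270],H[290,270],H[287,383])
m=((h>60)&(h<100)&(S>60)).astype(np.uint8);m[:195]=0;m[:,400:]=0
g=big(cv2.morphologyEx(m,3,np.ones((5,5))))
r=cv2.boxPoints(cv2.minAreaRect(g));print(r.round(0).tolist(),[plane(t,p,3).round(0).tolist() for p in r])
# bystanders rough
for n,p in dict(cut=(215,232),knifetip=(337,206),knifeend=(334,262),sensor=(329,285),board=(213,285)).items():print(n,plane(t,p,8).round(0))
```

```text
(array([ 521.56739196, -310.70768983,   13.22991452]), np.float64(0.2118591120577458)) (array([ 415.35344677, -299.32956422,   13.61631302]), np.float64(6.402268560157461))
[ 521.3 -310.2   15. ] [ 412.2 -299.6   15. ] 109.60372677621211 -5.562788251274206
label [ 367.29840523 -294.33013431   44.        ]
[[ 406.  -324.    44. ]
 [ 315.2 -314.4   44. ]] 91.30947898516807 -6.036911220942554
[ 64  72 134] [ 65  73 132] [ 27 150 223]
[[192.0, 294.0], [194.0, 198.0], [351.0, 203.0], [348.0, 298.0]] [[332.0, 207.0, 3.0], [587.0, 211.0, 3.0], [588.0, -212.0, 3.0], [331.0, -208.0, 3.0]]
cut [498. 150.   8.]
knifetip [ 577. -174.    8.]
knifeend [ 427. -168.    8.]
sensor [ 366. -156.    8.]
board [358. 151.   8.]
```

```bash
python3 -m creep '[{"hand":1,"spin":10.2},{"hand":1,"spin":10.2},{"hand":1,"spin":10.1}]'; python3 -m creep '[{"hand":1,"tx":0.039,"ty":-0.039},{"hand":1,"tx":0.039,"ty":-0.039},{"hand":1,"tx":0.039,"ty":-0.039},{"hand":1,"tx":0.039,"ty":-0.039},{"hand":1,"tx":0.039,"ty":-0.039}]'
```

```text
invalid input at $[0]: expected keys hand, tx, ty, tz, spin
invalid input at $[0]: expected keys hand, tx, ty, tz, spin
```

```bash
python3 -m creep '[{"hand":1,"tx":0,"ty":0,"tz":0,"spin":10.2},{"hand":1,"tx":0,"ty":0,"tz":0,"spin":10.2},{"hand":1,"tx":0,"ty":0,"tz":0,"spin":10.1}]'; python3 -m creep '[{"hand":1,"tx":0.039,"ty":-0.039,"tz":0,"spin":0},{"hand":1,"tx":0.039,"ty":-0.039,"tz":0,"spin":0},{"hand":1,"tx":0.039,"ty":-0.039,"tz":0,"spin":0},{"hand":1,"tx":0.039,"ty":-0.039,"tz":0,"spin":0},{"hand":1,"tx":0.039,"ty":-0.039,"tz":0,"spin":0}]'
```

```text
time: 0.68
tool_pos: [219.2, -477.0, 240.6]
tcp_rot: [-3.141, 0.0, -0.107]
contact_force: [0.1, -0.5, -0.1]
grip_width: 92.0
finger_force: 0.0
time: 1.3
tool_pos: [434.3, -301.6, 240.8]
tcp_rot: [3.141, -0.0, -0.102]
contact_force: [0.4, -0.3, 0.6]
grip_width: 91.9
finger_force: 0.0
```

```bash
python3 -m creep '[{"hand":1,"tx":0,"ty":0,"tz":0.06,"spin":0},{"hand":1,"tx":0,"ty":0,"tz":0.06,"spin":0},{"hand":1,"tx":0,"ty":0,"tz":0.06,"spin":0},{"hand":1,"tx":0,"ty":0,"tz":0.03,"spin":0},{"hand":1,"tx":0,"ty":0,"tz":0.013,"spin":0}]'; python3 -m creep '[{"hand":0,"tx":0,"ty":0,"tz":0,"spin":0},{"hand":0,"tx":0,"ty":0,"tz":0,"spin":0},{"hand":0,"tx":0,"ty":0,"tz":0,"spin":0},{"hand":0,"tx":0,"ty":0,"tz":0,"spin":0},{"hand":0,"tx":0,"ty":0,"tz":0,"spin":0}]'
```

```text
time: 1.92
tool_pos: [432.3, -302.2, 16.0]
tcp_rot: [-3.14, 0.002, -0.101]
contact_force: [0.1, 0.6, 0.9]
grip_width: 91.8
finger_force: 0.0
time: 2.55
tool_pos: [433.2, -302.9, 18.1]
tcp_rot: [3.141, -0.001, -0.102]
contact_force: [0.7, 0.3, 0.4]
grip_width: 46.6
finger_force: 0.0
```

```bash
python3 -m creep '[{"hand":0,"tx":0,"ty":0,"tz":0,"spin":0},{"hand":0,"tx":0,"ty":0,"tz":0,"spin":0},{"hand":0,"tx":0,"ty":0,"tz":0,"spin":0},{"hand":0,"tx":0,"ty":0,"tz":0,"spin":0},{"hand":0,"tx":0,"ty":0,"tz":0,"spin":0}]'; python3 -m creep '[{"hand":0,"tx":0,"ty":0,"tz":0,"spin":0},{"hand":0,"tx":0.005,"ty":0,"tz":0,"spin":0},{"hand":0,"tx":0.015,"ty":0,"tz":0,"spin":0}]'
```

```text
time: 3.18
tool_pos: [432.9, -302.6, 17.7]
tcp_rot: [-3.141, 0.0, -0.102]
contact_force: [0.2, 2.1, 0.9]
grip_width: 9.0
finger_force: 29.8
time: 3.55
tool_pos: [452.6, -304.7, 17.6]
tcp_rot: [-3.141, 0.001, -0.102]
contact_force: [-0.1, 0.7, -0.3]
grip_width: 9.0
finger_force: 29.8
```

```bash
python3 -m creep '[{"hand":0,"tx":0.02,"ty":0,"tz":0,"spin":0},{"hand":0,"tx":0.025,"ty":0,"tz":0,"spin":0},{"hand":0,"tx":0.025,"ty":0,"tz":0,"spin":0},{"hand":0,"tx":0.02,"ty":0,"tz":0,"spin":0},{"hand":0,"tx":0,"ty":0,"tz":0,"spin":0}]'
python3 - <<'E'
from h import *
t,s=cams.capture("top"),cams.capture("side")
a=cv2.resize(t["color"][180:320,180:440],None,fx=3,fy=3,interpolation=2)[:400]
b=cv2.resize(s["color"][120:220,240:440],None,fx=2,fy=2,interpolation=2)
im=np.zeros((600,800,3),np.uint8);im[:a.shape[0],:780]=a;im[400:600,:400]=b
cv2.imwrite("pics/p2.png",im[...,::-1])
E
```

```text
time: 4.18
tool_pos: [543.9, -314.2, 17.6]
tcp_rot: [3.14, -0.002, -0.1]
contact_force: [1.2, -0.5, 1.7]
grip_width: 9.0
finger_force: 29.8
```

View pics/p2.png

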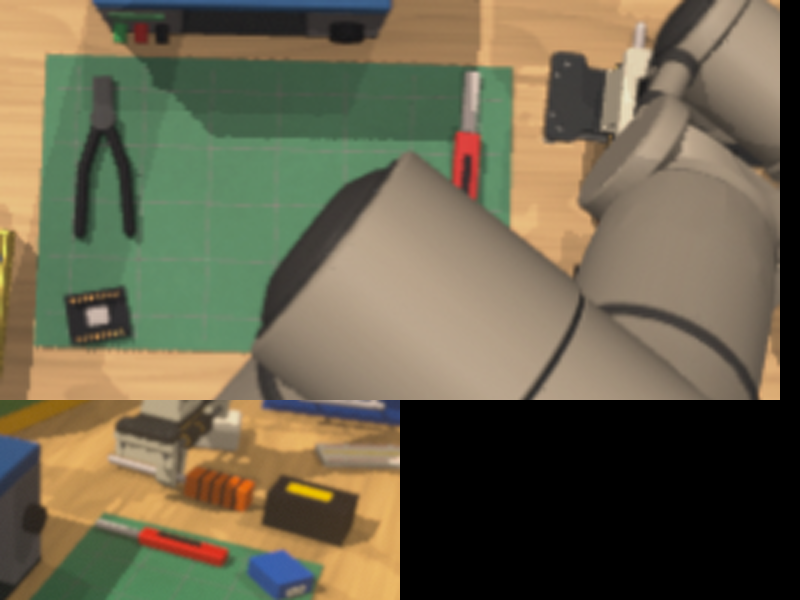

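Key is out, with the orange handle fully clear of the holster. Lifting and carrying it to the mat's middle.

```bash
python3 -m creep '[{"hand":0,"tx":0,"ty":0,"tz":-0.03,"spin":0},{"hand":0,"tx":-0.02,"ty":0,"tz":-0.04,"spin":0},{"hand":0,"tx":-0.04,"ty":0,"tz":-0.03,"spin":-2.9},{"hand":0,"tx":0,"ty":-0.03,"tz":0,"spin":-2.9},{"hand":0,"tx":0,"ty":-0.05,"tz":0,"spin":0}]';python3 -m creep '[{"hand":0,"tx":0,"ty":-0.055,"tz":0,"spin":0},{"hand":0,"tx":0,"ty":-0.055,"tz":0,"spin":0},{"hand":0,"tx":0,"ty":-0.055,"tz":0,"spin":0},{"hand":0,"tx":0,"ty":-0.05,"tz":0,"spin":0},{"hand":0,"tx":0,"ty":-0.03,"tz":0,"spin":0}]'
python3 - <<'E'
from h import *
t,s=cams.capture("top"),cams.capture("side")
im=np.zeros((420,800,3),np.uint8)
im[:,:400]=cv2.resize(t["color"][90:300,180:380],(400,420));im[:,400:]=cv2.resize(s["color"][120:330,180:380],(400,420))
cv2.imwrite("pics/p3.png",im[...,::-1])
E
```

```text
time: 4.9
tool_pos: [483.1, -228.4, 118.2]
tcp_rot: [3.141, -0.001, -0.003]
contact_force: [1.6, 0.6, -2.4]
grip_width: 9.0
finger_force: 29.9
time: 5.52
tool_pos: [482.9, 18.9, 117.6]
tcp_rot: [-3.142, 0.001, 0.001]
contact_force: [0.0, -0.7, -1.5]
grip_width: 8.5
finger_force: 29.8
```

View pics/p3.png

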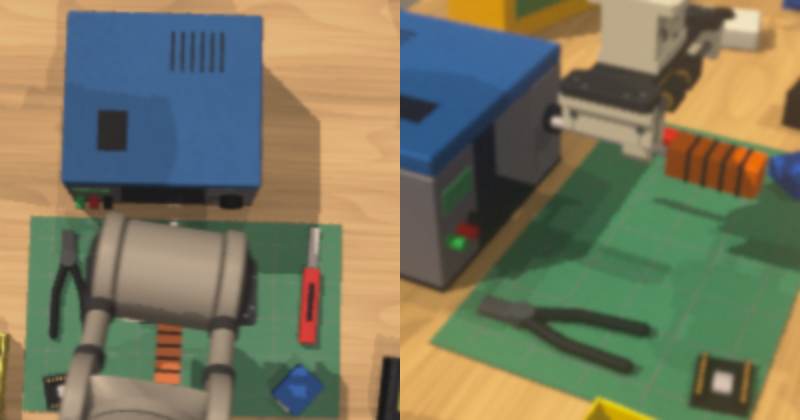

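The key hangs level over the clear middle of the mat. Lowering and releasing.

```bash
python3 -m creep '[{"hand":0,"tx":0,"ty":0,"tz":0.05,"spin":0},{"hand":0,"tx":0,"ty":0,"tz":0.03,"spin":0},{"hand":0,"tx":0,"ty":0,"tz":0.012,"spin":0},{"hand":0,"tx":0,"ty":0,"tz":0.004,"spin":0},{"hand":0,"tx":0,"ty":0,"tz":0,"spin":0}]';python3 -m creep '[{"hand":0.3,"tx":0,"ty":0,"tz":0,"spin":0},{"hand":0.4,"tx":0,"ty":0,"tz":0,"spin":0},{"hand":0.4,"tx":0,"ty":0,"tz":0,"spin":0},{"hand":0.4,"tx":0,"ty":0,"tz":0,"spin":0},{"hand":0.4,"tx":0,"ty":0,"tz":0,"spin":0}]'
python3 - <<'E'
from h import *
t,s=cams.capture("top"),cams.capture("side")
H=hsv(t);h,S,V=[H[...,i].astype(int) for i in range(3)]
b=((h>100)&(h<125)&(S>120)&(V>70));b[:,400:]=0;b[200:]=0
def fit(p):
    p=np.array(p);d,k=np.polyfit(p[:,1],p[:,0],1);return d,k
L=[plane(t,(np.where(b[v,:])[0].min()-.5,v),140) for v in range(105,180,3)]
Rr=[plane(t,(np.where(b[v,:])[0].max()+.5,v),140) for v in range(105,180,3)]
Bk=[plane(t,(u,np.where(b[:,u])[0].min()-.5),140) for u in range(218,306,3)]
for n,p in(("L",L),("R",Rr)):
    p=np.array(p);k=np.polyfit(p[:,0],p[:,1],1);print(n,"yaw",np.degrees(np.arctan(k[0])),"y at x=650",np.polyval(k,650))
p=np.array(Bk);k=np.polyfit(p[:,1],p[:,0],1);print("back yaw",-np.degrees(np.arctan(k[0])),"x at y=34",np.polyval(k,34))
E
```

```text
time: 6.25
tool_pos: [484.9, 16.7, 22.4]
tcp_rot: [3.141, -0.001, -0.001]
contact_force: [0.3, -0.4, -1.6]
grip_width: 9.2
finger_force: 29.8
time: 6.88
tool_pos: [484.4, 17.1, 21.7]
tcp_rot: [3.141, -0.0, -0.0]
contact_force: [-0.7, 0.3, -0.7]
grip_width: 36.7
finger_force: 0.0
L yaw 0.4168246875776431 y at x=650 149.1076290079117
R yaw 0.9833123485852341 y at x=650 -85.30224357332465
back yaw 0.6475068207665687 x at y=34 822.4393862891338
```

```bash
python3 -m creep '[{"hand":0.5,"tx":0,"ty":0,"tz":-0.02,"spin":0},{"hand":0.7,"tx":0,"ty":0,"tz":-0.06,"spin":0},{"hand":0.7,"tx":-0.023,"ty":0,"tz":0,"spin":0},{"hand":0.7,"tx":-0.022,"ty":0,"tz":0,"spin":0},{"hand":0.7,"tx":0,"ty":0,"tz":0,"spin":0}]'
python3 - <<'E'
from h import *
t,s=cams.capture("top"),cams.capture("side")
for n,c in(("t",t),("s",s)):
    H=hsv(c);m=((H[...,0]>3)&(H[...,0]<14)&(H[...,1]>180)&(H[...,2]>120));m[:180]=0 
    m[:,330 if n=="t" else 400:]=0
    g=big(m);print(n,cv2.contourArea(g),cv2.minAreaRect(g))
for X in((419,17,33),(379,17,33),(574,17,18)):print(X,proj(t,X).round(1),proj(s,X).round(1))
im=np.zeros((420,800,3),np.uint8)
im[:,:400]=cv2.resize(t["color"][180:320,200:340],(400,400)).repeat(1,0)[:420] if 0 else cv2.resize(t["color"][180:320,200:340],(400,420));im[:,400:]=cv2.resize(s["color"][150:310,230:390],(400,420))
cv2.imwrite("pics/p4.png",im[...,::-1])
E
```

```text
time: 7.6
tool_pos: [438.3, 17.2, 101.8]
tcp_rot: [-3.142, 0.001, -0.0]
contact_force: [-0.1, -0.3, -0.5]
grip_width: 64.2
finger_force: 0.0Traceback (most recent call last):
  File "<stdin>", line 6, in <module>
  File "h.py", line 16, in big
    cs=cv2.findContours(m.astype(np.uint8),0,2)[0];return max(cs,key=cv2.contourArea)
                                                          ~~~^^^^^^^^^^^^^^^^^^^^^^^^
ValueError: max() iterable argument is empty
```

Top view is occluded by the arm; use the side view.

Run:
```python
from h import *
t,s=cams.capture("top"),cams.capture("side")
for X in((459,17,33),(379,17,33),(379,32,33),(574,17,18)):print(X,proj(t,X).round(1),proj(s,X).round(1))
im=np.zeros((420,800,3),np.uint8)
im[:,:400]=cv2.resize(t["color"][180:320,200:340],(400,420));im[:,400:]=cv2.resize(s["color"][150:310,230:390],(400,420))
cv2.imwrite("pics/p4.png",im[...,::-1])
```

```text
(459, 17, 33) [264.7 247.7] [311.4 231.7]
(379, 17, 33) [263.8 278.7] [353.7 243.6]
(379, 32, 33) [258.  278.5] [351.4 248.5]
(574, 17, 18) [266.  204.5] [255.  222.3]
```

View pics/p4.png

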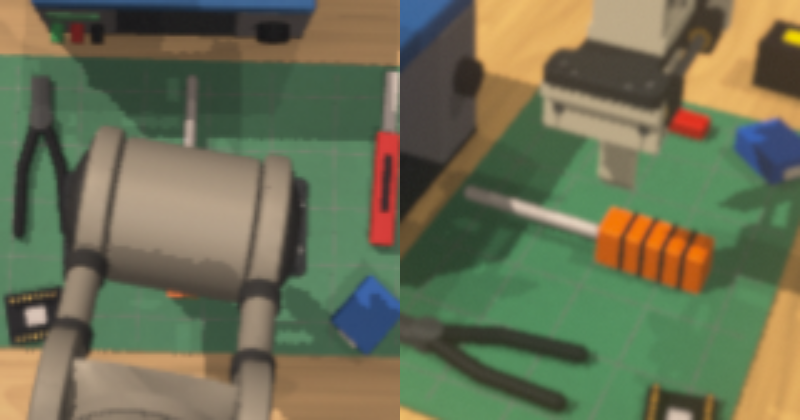

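The side view shows the key flat on the mat, handle's near rear corner at about (703,256) in the crop and tip at (468,190), both matching prediction. Taking the handle.

```bash
python3 -m creep '[{"hand":0.7,"tx":0,"ty":0,"tz":0.04,"spin":0},{"hand":0.7,"tx":0,"ty":0,"tz":0.03,"spin":0},{"hand":0.7,"tx":0,"ty":0,"tz":0.01,"spin":0},{"hand":0.2,"tx":0,"ty":0,"tz":0,"spin":0},{"hand":0.2,"tx":0,"ty":0,"tz":0,"spin":0}]';python3 -m creep '[{"hand":0,"tx":0,"ty":0,"tz":0,"spin":0},{"hand":0,"tx":0,"ty":0,"tz":0,"spin":0},{"hand":0,"tx":0,"ty":0,"tz":0,"spin":0},{"hand":0,"tx":0,"ty":0,"tz":0,"spin":0},{"hand":0,"tx":0,"ty":0,"tz":0,"spin":0}]'
```

```text
time: 8.43
tool_pos: [440.3, 17.0, 22.5]
tcp_rot: [3.141, -0.002, -0.0]
contact_force: [0.3, 0.3, 0.3]
grip_width: 48.9
finger_force: 0.0
time: 9.05
tool_pos: [439.8, 17.1, 22.3]
tcp_rot: [3.141, -0.001, -0.0]
contact_force: [-0.4, 0.6, 6.2]
grip_width: 30.0
finger_force: 29.9
```

```bash
python3 -m creep '[{"hand":0,"tx":0,"ty":0,"tz":-0.02,"spin":-0.7},{"hand":0,"tx":0,"ty":0,"tz":-0.027,"spin":0},{"hand":0,"tx":0,"ty":0,"tz":0,"spin":0}]'
python3 - <<'E'
from h import *
t,s=cams.capture("top"),cams.capture("side")
for X in((460,17,80),(574,17,65)):print(X,proj(t,X).round(1),proj(s,X).round(1))
im=np.zeros((420,800,3),np.uint8)
im[:,:400]=cv2.resize(t["color"][160:300,200:340],(400,420));im[:,400:]=cv2.resize(s["color"][130:290,200:360],(400,420))
cv2.imwrite("pics/p5.png",im[...,::-1])
E
```

```text
time: 9.43
tool_pos: [440.5, 17.0, 70.0]
tcp_rot: [3.141, -0.004, 0.012]
contact_force: [-1.0, 0.2, -1.1]
grip_width: 29.9
finger_force: 29.9
(460, 17, 80) [264.6 246.8] [312.7 210.4]
(574, 17, 65) [265.9 202.1] [254.9 202. ]
```

View pics/p5.png

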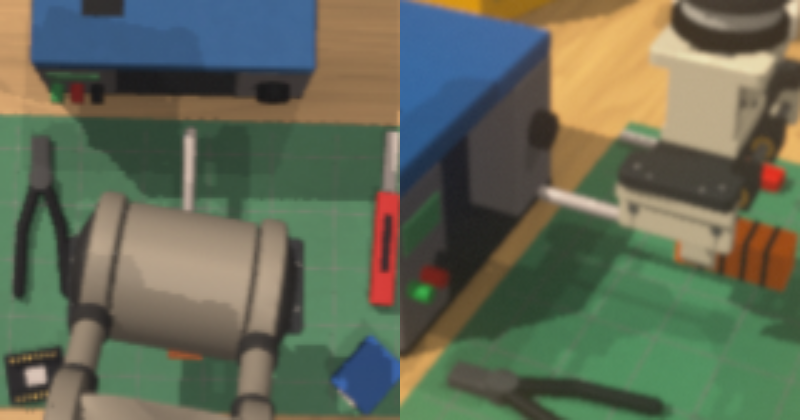

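Tip at about z 64, y 15, still 78–82 mm from the face, in line with the recess. Advancing, then creeping to contact.

```bash
python3 -m creep '[{"hand":0,"tx":0.03,"ty":0,"tz":0,"spin":0},{"hand":0,"tx":0.03,"ty":0,"tz":0,"spin":0},{"hand":0,"tx":0.006,"ty":0,"tz":0,"spin":0},{"hand":0,"tx":0.004,"ty":0,"tz":0,"spin":0},{"hand":0,"tx":0,"ty":0,"tz":0,"spin":0}]';for i in 1 2 3 4 5; do python3 -m creep '[{"hand":0,"tx":0.002,"ty":0,"tz":0,"spin":0},{"hand":0,"tx":0,"ty":0,"tz":0,"spin":0}]' | grep -E "tool_pos|contact"; done
```

```text
time: 10.15
tool_pos: [508.4, 18.0, 68.2]
tcp_rot: [-3.141, 0.002, 0.012]
contact_force: [-0.5, -0.3, -0.6]
grip_width: 29.6
finger_force: 29.9
tool_pos: [511.2, 17.9, 68.8]
contact_force: [0.2, 0.1, -1.3]
tool_pos: [513.5, 17.9, 68.8]
contact_force: [0.4, 1.2, -2.0]
tool_pos: [515.6, 18.0, 68.7]
contact_force: [-0.7, 0.2, -1.0]
tool_pos: [517.5, 18.0, 68.7]
contact_force: [0.5, 0.7, -0.6]
tool_pos: [519.5, 18.0, 68.7]
contact_force: [1.2, 0.3, -1.8]
```

```bash
python3 -m creep '[{"hand":0,"tx":0.002,"ty":0,"tz":0,"spin":0},{"hand":0,"tx":0,"ty":0,"tz":0,"spin":0}]' | grep -E "tool_pos|contact"; python3 -m creep '[{"hand":0,"tx":0.002,"ty":0,"tz":0,"spin":0},{"hand":0,"tx":0,"ty":0,"tz":0,"spin":0}]' | grep -E "tool_pos|contact"
```

```text
tool_pos: [521.6, 18.0, 68.7]
contact_force: [-0.2, -1.0, -2.1]
tool_pos: [522.7, 18.1, 68.5]
contact_force: [-3.4, -0.3, -0.6]
```

Contact at TCP x ≈ 522.7. Sliding along the face toward its middle with light pressure.

```bash
for i in 1 2 3 4 5; do python3 -m creep '[{"hand":0,"tx":0,"ty":-0.003,"tz":0,"spin":0},{"hand":0,"tx":0,"ty":0,"tz":0,"spin":0}]' | grep -E "tool_pos|contact"; done
```

```text
tool_pos: [522.8, 21.4, 68.5]
contact_force: [-3.4, -0.4, -2.2]
tool_pos: [522.8, 24.4, 68.5]
contact_force: [-4.3, 0.1, -1.8]
tool_pos: [522.8, 27.3, 68.5]
contact_force: [-4.8, -0.4, -0.8]
tool_pos: [522.8, 30.2, 68.5]
contact_force: [-5.2, -0.8, -2.1]
tool_pos: [523.4, 33.7, 68.7]
contact_force: [-2.8, 1.6, -0.3]
```

```bash
for i in 1 2 3; do python3 -m creep '[{"hand":0,"tx":0,"ty":-0.002,"tz":0,"spin":0},{"hand":0,"tx":0,"ty":0,"tz":0,"spin":0}]' | grep -E "tool_pos|contact"; done
```

```text
tool_pos: [524.1, 35.3, 69.1]
contact_force: [0.0, 1.7, -1.7]
tool_pos: [523.7, 37.0, 68.9]
contact_force: [0.0, 0.3, -1.6]
tool_pos: [523.2, 39.1, 68.7]
contact_force: [-0.1, 0.3, -1.0]
```

Force vanished from y ≈ 35 on: the slot. Pushing in.

```bash
for i in 1 2 3 4; do python3 -m creep '[{"hand":0,"tx":0.002,"ty":0,"tz":0,"spin":0},{"hand":0,"tx":0,"ty":0,"tz":0,"spin":0}]' | grep -E "tool_pos|contact"; done
```

```text
tool_pos: [525.4, 39.1, 68.7]
contact_force: [0.4, 0.2, -1.4]
tool_pos: [527.3, 39.1, 68.7]
contact_force: [-0.0, -0.4, -1.7]
tool_pos: [529.3, 39.2, 68.7]
contact_force: [-0.1, 0.1, -1.2]
tool_pos: [530.7, 39.2, 68.5]
contact_force: [-1.9, -1.2, -0.1]
```

The plunger is met 8 mm in, as it should be. Pushing 12 mm to the stop.

```bash
for i in 1 2 3 4 5; do python3 -m creep '[{"hand":0,"tx":0.0025,"ty":0,"tz":0,"spin":0},{"hand":0,"tx":0,"ty":0,"tz":0,"spin":0}]' | grep -E "tool_pos|contact"; done
```

```text
tool_pos: [533.4, 39.2, 68.6]
contact_force: [-3.6, -0.3, -1.6]
tool_pos: [536.3, 39.2, 68.6]
contact_force: [-2.6, 1.0, -0.8]
tool_pos: [538.9, 39.3, 68.7]
contact_force: [-2.9, -0.1, -1.8]
tool_pos: [541.4, 39.3, 68.7]
contact_force: [-2.7, 0.3, -0.8]
tool_pos: [542.8, 39.3, 68.4]
contact_force: [-6.2, 0.0, -0.6]
```

```bash
for i in 1 2 3; do python3 -m creep '[{"hand":0,"tx":0.002,"ty":0,"tz":0,"spin":0},{"hand":0,"tx":0,"ty":0,"tz":0,"spin":0}]' | grep -E "tool_pos|contact|width"; done
python3 - <<'E'
from h import *
t,s=cams.capture("top"),cams.capture("side")
im=np.zeros((420,800,3),np.uint8)
im[:,:400]=cv2.resize(t["color"][90:300,180:380],(400,420));im[:,400:]=cv2.resize(s["color"][100:260,90:250],(400,420))
cv2.imwrite("pics/p6.png",im[...,::-1])
E
```

```text
tool_pos: [543.1, 39.3, 68.0]
contact_force: [-11.6, -1.1, 1.1]
grip_width: 30.1
tool_pos: [543.4, 39.3, 67.4]
contact_force: [-15.8, -1.1, 0.5]
grip_width: 29.5
tool_pos: [543.7, 39.5, 66.8]
contact_force: [-19.3, -2.1, 1.1]
grip_width: 29.8
```

View pics/p6.png

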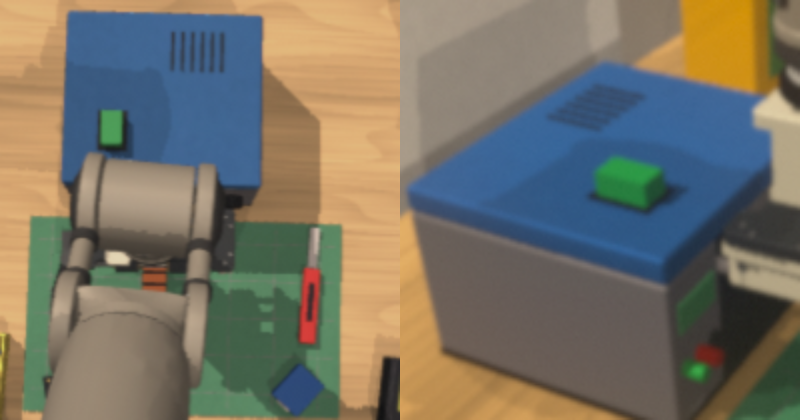

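The green tab stands up, at about (113,128) in the top half and (630,183) in the side half, and the force climbed at the stop: the plunger is home. Withdrawing straight back and laying the key down.

```bash
python3 -m creep '[{"hand":0,"tx":-0.008,"ty":0,"tz":0,"spin":0},{"hand":0,"tx":-0.01,"ty":0,"tz":0,"spin":0},{"hand":0,"tx":-0.02,"ty":0,"tz":0,"spin":0},{"hand":0,"tx":-0.03,"ty":0,"tz":0,"spin":0},{"hand":0,"tx":-0.04,"ty":0,"tz":0,"spin":0}]';python3 -m creep '[{"hand":0,"tx":0,"ty":0.02,"tz":0.0,"spin":0.7},{"hand":0,"tx":0,"ty":0,"tz":0.025,"spin":0},{"hand":0,"tx":0,"ty":0,"tz":0.015,"spin":0},{"hand":0,"tx":0,"ty":0,"tz":0.005,"spin":0},{"hand":0,"tx":0,"ty":0,"tz":0,"spin":0}]'
python3 - <<'E'
from h import *
s=cams.capture("side")
cv2.imwrite("pics/p7.png",cv2.resize(s["color"][150:310,220:400],(720,600))[...,::-1])
E
```

```text
time: 17.62
tool_pos: [442.2, 38.0, 69.3]
tcp_rot: [3.141, -0.004, 0.012]
contact_force: [0.6, 0.9, -1.1]
grip_width: 29.9
finger_force: 30.0
time: 18.25
tool_pos: [442.3, 18.1, 24.0]
tcp_rot: [3.141, -0.001, -0.0]
contact_force: [0.2, 1.5, -2.5]
grip_width: 29.8
finger_force: 30.0
```

View pics/p7.png

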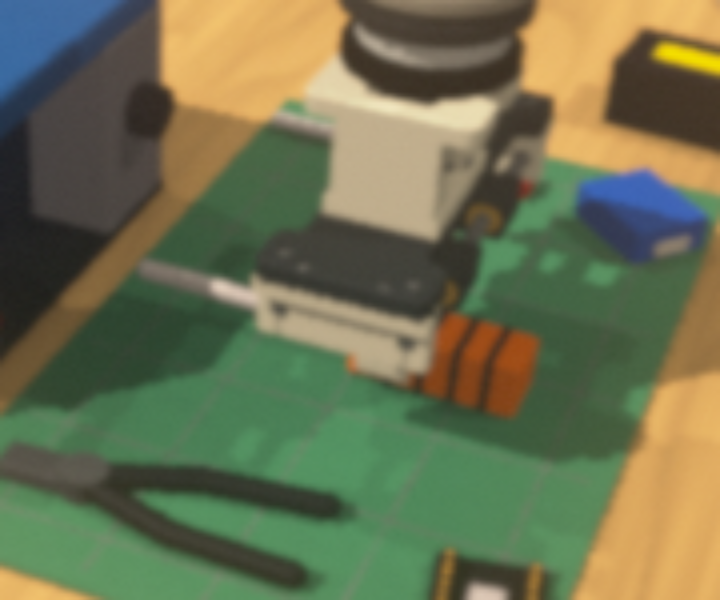

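The side view shows the key level, just above the mat (handle end at about (500,365), tip at (145,268)). Lowering the last 2 mm, then releasing and lifting clear.

```bash
python3 -m creep '[{"hand":0,"tx":0,"ty":0,"tz":0.0015,"spin":0},{"hand":0,"tx":0,"ty":0,"tz":0,"spin":0},{"hand":0.5,"tx":0,"ty":0,"tz":0,"spin":0},{"hand":0.6,"tx":0,"ty":0,"tz":0,"spin":0},{"hand":0.6,"tx":0,"ty":0,"tz":0,"spin":0}]'; python3 -m creep '[{"hand":0.6,"tx":0,"ty":0,"tz":0,"spin":0},{"hand":0.6,"tx":0,"ty":0,"tz":0,"spin":0},{"hand":0.6,"tx":0,"ty":0,"tz":-0.03,"spin":0},{"hand":0.6,"tx":0,"ty":0,"tz":-0.06,"spin":0},{"hand":0.6,"tx":0,"ty":0,"tz":-0.06,"spin":0}]'; python3 -m creep '[{"hand":0.6,"tx":0,"ty":0,"tz":-0.02,"spin":0},{"hand":0.6,"tx":0,"ty":0.05,"tz":0,"spin":0},{"hand":0.6,"tx":0,"ty":0.06,"tz":0,"spin":0},{"hand":0.6,"tx":0,"ty":0.06,"tz":0,"spin":0},{"hand":0.6,"tx":0,"ty":0.06,"tz":0,"spin":0}]'; python3 -m creep '[{"hand":0.6,"tx":0,"ty":0.06,"tz":0,"spin":0},{"hand":0.6,"tx":0,"ty":0.04,"tz":0,"spin":0},{"hand":0.6,"tx":0,"ty":0,"tz":0,"spin":0}]'
python3 - <<'E'
from h import *
t,s=cams.capture("top"),cams.capture("side")
im=np.zeros((420,800,3),np.uint8)
im[:,:400]=cv2.resize(t["color"][120:310,180:360],(400,420));im[:,400:]=cv2.resize(s["color"][150:340,190:410],(400,420))
cv2.imwrite("pics/p8.png",im[...,::-1])
E
```

```text
time: 18.92
tool_pos: [441.7, 18.1, 22.1]
tcp_rot: [3.141, 0.0, -0.0]
contact_force: [-0.6, -0.0, -1.6]
grip_width: 53.1
finger_force: 0.0
time: 19.55
tool_pos: [441.4, 18.1, 173.7]
tcp_rot: [-3.142, 0.001, -0.0]
contact_force: [1.7, -1.2, -1.5]
grip_width: 55.3
finger_force: 0.0
time: 20.18
tool_pos: [441.5, -213.7, 192.3]
tcp_rot: [3.141, -0.0, -0.0]
contact_force: [1.3, -0.5, 0.4]
grip_width: 55.2
finger_force: 0.0
time: 20.55
tool_pos: [441.2, -314.5, 191.7]
tcp_rot: [3.141, 0.0, -0.004]
contact_force: [-0.8, 0.1, -0.4]
grip_width: 55.1
finger_force: 0.0
```

View pics/p8.png

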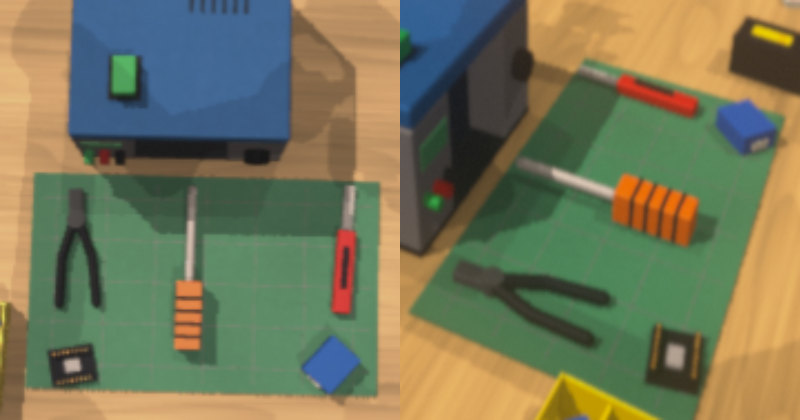

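The key lies flat in the mat's clear middle (handle at (188,315), tip at (192,187)). The green tab is up, and the bystanders are where they started.

```bash
python3 -c "from plant import close_job;print(close_job())"
```

```text
the job is handed in; nothing more can be done
None
```

The supply's reset plunger was pushed to its stop and the green tab is up; the key lies flat on the green mat, the other things on it look undisturbed in the last pictures, and the job was handed in at about 21 s.

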